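# Pack the polishing kit box

## Task

Pack the watch polisher's kit: put the short bar of polishing compound and the slim, tall paste tin side by side in the low open steel box, both standing upright with their bases flat on the box's floor. Set them down in it, do not drop them in from a height. The long bar, the wide tin and the polishing wheel do not belong in the box.

Things in the scene. Friction and masses are not known exactly. Their poses are not given: they have to be found in the camera images.
- box: Low open-topped bare steel box, fixed to the bench: outside 100 mm along its x, 144 mm along its y, 30 mm high; walls and floor 4 mm thick, so inside it is 92 x 136 mm and 26 mm deep. Empty, no dividers. Origin: centre of its underside, on the bench (the inner floor is 4 mm above it); z up, y along its long sides. Its place and yaw vary; beside each other across the box's y, bar (72 mm side along the box's x) and tin fit with about 10 mm between and on either side.
- bar: The shorter of two like bars of brown polishing compound in a cardboard sleeve round the lower half: a rigid block 72 mm along its x, 44 mm along its y, 65 mm high, about 0.3 kg, standing loose on the bench. Origin: centre of its underside; z up. Best gripped across its 44 mm sides (along its y), high enough that the fingertips clear the box's 30 mm walls. (The bystander bar has the same section but is 150 mm long.)
- tin: The slim one of two round metal tins with screw lids and a paper band: cylinder 60 mm across, 65 mm high, about 0.25 kg, closed and rigid, standing loose on the bench. Origin: centre of its underside; z up along its axis. (The bystander tin is 92 mm across and 36 mm high.) A flat polishing wheel 100 mm across and 22 mm high lies beyond the box as well.
Mind the look-alikes: they are no part of the job. What is shaped like the box but purple is not meant.

How it is judged:
By the outcome, as a careful person would: the job done as asked, in the order asked, and still so for the second after the job is handed in, with the robot touching nothing.
It also fails if it takes over 53 s, if anything falls off the work surface, if the arm or the gripper's body presses on something with over 40 N, if the wrist force passes 120 N, or if a joint passes its speed limit or range.

## Robot

A 6-joint arm with a two-finger parallel gripper is mounted at the origin on the work surface. World frame = base frame: x ahead of the robot, y to its left, z up, the work surface at z = 0. Lengths are in m, angles in rad, forces in N, time in s.
With the tool pointing down it reaches from about 0.25 to 0.775 m from the base axis. Payload 8.9 kg.
Tool frame: the origin (TCP) lies on the centre line of the jaws, within the pads' length; the fingertips stand tip_extent ahead of it and the grasp point (between the pads) lies 8 mm behind it (tip_extent is the distance from the TCP to the fingertips, in m); z points along the fingers, y is the direction in which the jaws open and shut (so a half turn about z gives the same grasp; the last joint's range is limited). The gripper opens to 85 mm and grips with 20 to 120 N. Pads are 22 mm wide; open, the fingers measure 114 mm over their backs; the gripper's body (76 mm by 85 mm) begins 54 mm behind the grasp point. The pads swing forward as they close: fully open they stand 13 mm farther back than shut.
Start: joints at [1.055, 0.291, -0.153, 1.127, 0, 1.431], TCP at [0.193, 0.488, 0.242] pointing down, gripper open.
Joint ranges: [-2.52, 2.52], [-0.91, 1.74], [-1.3, 1.37], [-1.96, 2.02], [-1.52, 1.47], [-3.14, 3.14]. Speed limits (rad/s): [2.22, 2.22, 2.79, 3.14, 3.14, 3.14].

## Interface

Orientations are given as a unit quaternion [w, x, y, z].
In Python, from station import get_state, get_image, finish_job, tip_extent gives the robot as it stands. The module is installed in compiled form; this text tells all that it offers.
- The arm moves only by the shell command python3 -m creep 'ROWS' [FORCE]. ROWS is JSON, one flat list of numbers, 7 for each row, row after row: the shift along the tool's x, y, z in m, then the turn, a rotation vector about the tool's x, y, z in degrees, then the finger opening in m, from 0 to 0.0854. A call has exactly 10 rows; each row shifts and turns the commanded pose from where the row before left it, along the tool's axes as they then stand; what a row does not reach is not made up. A row lasts 1/8 s, in which the tool goes at most 62.5 mm and 10.7 degrees, less where a joint would pass 70% of its speed; a pose out of reach is approached as far as the arm can. A call with a gripper value outside its range is refused whole. The fingers move at their own pace and stop on an object; FORCE is the grip in N (left out, the last holds). Time passes only in rows, so rows that do not move let the fingers close, or fill a call up. It gives the time, the measured TCP pose, the force and the opening at its end, in the units of the state.
- get_state(): the state, without advancing time (a new reading comes with each control period).
- get_image(name): name is "side" or "top"; returns a dict with "color" (384x512x3 uint8, red, green, blue), "mtx" (3x3 intrinsics, pixels), "k1" (the pictures are not rectified: a ray, as slopes to the right and down, at radius r is drawn at 1 + k1 r^2 times it, then the intrinsics apply), "world_to_cam" (4x4, takes a point from world to camera coordinates). Camera axes: x right, y down, z forward; pixel columns grow to the right and rows downward; lengths in m; the calibration is good to about 2 mm. A picture is of the moment at which its call begins. There is no depth.
- finish_job(): hands the job in, once; it reports no verdict.
The state is a dict: "time_s": time; "joints": joint angles; "joint_velocities": joint speeds; "joint_efforts": joint torques, N m; "eef_pos": TCP position; "tool_rot": TCP orientation; "contact_force": force on the tool from outside, world axes, zero at the start; "ft_torque": the same for the moment, N m; "grip_width": opening from 0.0 (shut) to 1.0 (fully open).
Only numpy, scipy, OpenCV 4.12 (cv2) and the standard library are available. Lean on these libraries where they do the work, as an engineer would, in place of code of your own. Each camera call takes 0.05 s, during which the arm holds its last target. There are 200 camera calls.

## Working session

There is one attempt and no reset: what is moved stays moved. The work goes in short steps, Python scripts to look and compute and a shell command to move; the robot and the scene stay as the last step left them, time stands still between calls to the robot, and variables do not carry over. Pictures are saved under pics/ and viewed, on a budget of 10 in all, crops included, one or two more only if the job needs it, and the job is handed in when it is done.

```bash
mkdir -p pics; cat > h.py <<'E'
import numpy as np, cv2, json
from station import get_state,get_image,finish_job,tip_extent
from scipy.spatial.transform import Rotation as R
def snap(name,f):
    im=get_image(name); cv2.imwrite('pics/'+f,im['color'][:,:,::-1]); 
    np.savez('pics/'+f+'.npz',mtx=im['mtx'],k1=im['k1'],T=im['world_to_cam']); return im
def px2w(im,uv,z):
    K=np.array(im['mtx']);k=float(im['k1']);T=np.array(im['world_to_cam'] if 'world_to_cam' in im else im['T'])
    out=[]
    for u,v in np.atleast_2d(uv):
        p=cv2.undistortPoints(np.array([[[u,v]]],float),K,np.array([k,0,0,0,0.]))[0,0]
        d=T[:3,:3].T@np.array([p[0],p[1],1]); c=-T[:3,:3].T@T[:3,3]
        out.append(c+d*(z-c[2])/d[2])
    return np.array(out)
def w2px(im,P):
    K=np.array(im['mtx']);k=float(im['k1']);T=np.array(im['world_to_cam'] if 'world_to_cam' in im else im['T'])
    return cv2.projectPoints(np.array(P,float).reshape(-1,3),cv2.Rodrigues(T[:3,:3])[0],T[:3,3],K,np.array([k,0,0,0,0.]))[0][:,0]
E
python3 - <<'E'
from h import *
a=snap('top','t0.png');b=snap('side','s0.png')
for i in(a,b): print(i['mtx'],i['k1'],np.round(i['world_to_cam'],3))
print(tip_extent if not callable(tip_extent) else tip_extent()); s=get_state();print({k:np.round(v,3) for k,v in s.items()}, R.from_quat(np.roll(s['tool_rot'],-1)).as_matrix().round(3))
E
```

```text
[[442.79722436   0.         253.98994575]
 [  0.         442.79722436 191.21175888]
 [  0.           0.           1.        ]] -0.05571516456136751 [[ 0.023 -1.     0.017 -0.013]
 [-0.984 -0.026 -0.174  0.503]
 [ 0.174 -0.013 -0.985  1.111]
 [ 0.     0.     0.     1.   ]]
[[368.30626518   0.         253.240134  ]
 [  0.         368.30626518 189.45269185]
 [  0.           0.           1.        ]] -0.08260603344385856 [[ 0.982 -0.191  0.007 -0.496]
 [-0.112 -0.607 -0.787  0.093]
 [ 0.154  0.771 -0.617  0.85 ]
 [ 0.     0.     0.     1.   ]]
0.011
{'time_s': np.float64(0.1), 'joints': array([ 1.055,  0.291, -0.154,  1.127,  0.   ,  1.432]), 'joint_velocities': array([ 0.001, -0.004,  0.002,  0.001,  0.001,  0.001]), 'joint_efforts': array([ 2.0000e-03, -5.3798e+01,  3.3192e+01,  9.0000e-03, -0.0000e+00,
        0.0000e+00]), 'eef_pos': array([0.193, 0.488, 0.242]), 'tool_rot': array([-0.   ,  0.187,  0.982, -0.001]), 'contact_force': array([ 0.136, -0.573, -0.277]), 'ft_torque': array([-0.015,  0.021,  0.009]), 'grip_width': np.float64(0.999)} [[-0.93   0.368 -0.001]
 [ 0.368  0.93  -0.001]
 [ 0.    -0.001 -1.   ]]
```

View pics/t0.png

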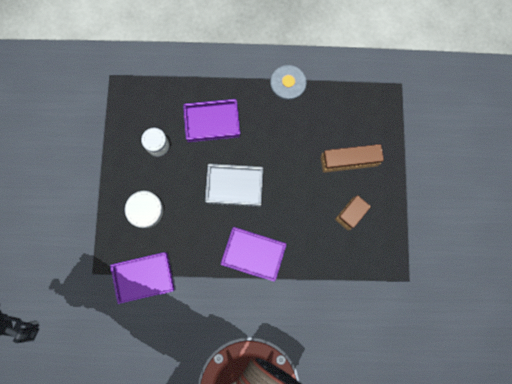

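View pics/s0.png

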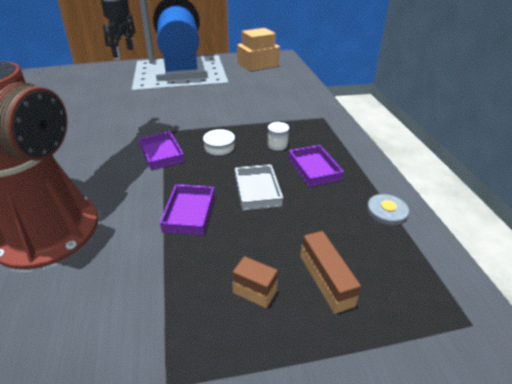

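The top view shows the steel box at about (234,185), the short bar at (353,212), the slim tin at (155,141), and the look-alikes and purple boxes around them. Next is one enlarged composite of those three.

```bash
python3 - <<'E'
from h import *
c=cv2.imread('pics/t0.png'); L=[]
for u,v in((198,155),(325,185),(130,115)):
    t=cv2.resize(c[v:v+60,u:u+72 if u==198 else u+60],None,fx=5 if 0 else 5,fy=5,interpolation=cv2.INTER_CUBIC); L.append(t[:, :360])
a=np.hstack([L[0],L[1]]);b=L[2]
o=np.zeros((600,660,3),np.uint8);o[:300,:360]=L[0];o[:300,360:660]=L[1];o[300:600,:300]=L[2]
cv2.imwrite('pics/c0.png',o)
E
```

```text
(no output)
```

View pics/c0.png

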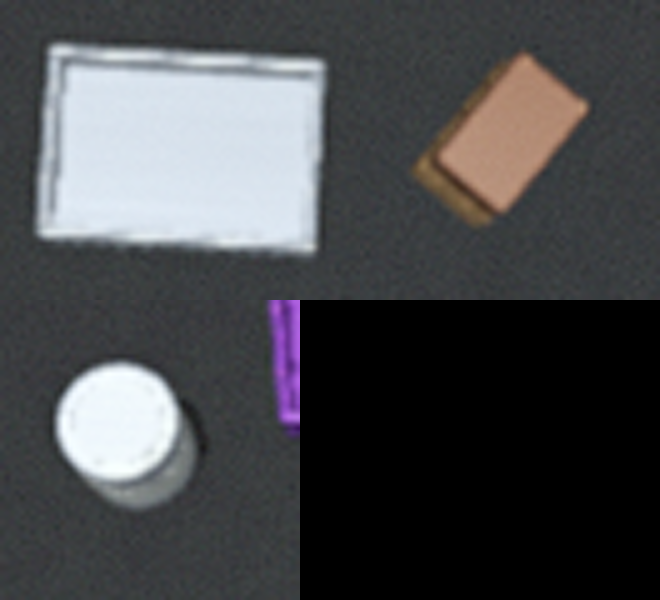

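The crop shows the rim corners of the box at (50,45), (325,62), (315,253), (38,238), the bar's top corners at (525,53), (588,105), (500,213), (438,155), and the tin's lid centred at about (118,422). Turning those into positions now.

```bash
python3 - <<'E'
from h import *
im=np.load('pics/t0.png.npz')
f=lambda P,o:(np.array(P)+.5)/5-.5+np.array(o)
def rect(n,P,z):
    W=px2w(im,P,z); e=[W[(i+1)%4]-W[i] for i in range(4)]
    print(n,'c',W.mean(0).round(4),'len',[round(float(np.linalg.norm(x)),4) for x in e],'deg',[round(float(np.degrees(np.arctan2(x[1],x[0]))),1) for x in e])
rect('box',f([(50,45),(325,62),(315,253),(38,238)],(198,155)),.03)
rect('bar',f([(165,53),(228,105),(140,213),(78,155)],(325,185)),.065)
print('tin',px2w(im,f([(118,122),(57,122),(179,122)],(130,115)),.065).round(4))
s=get_state();p=w2px(im,[s['eef_pos']]);print(p)
E
```

```text
box c [0.5228 0.0522 0.03  ] len [0.1471, 0.1031, 0.1458, 0.1043] deg [-92.1, 178.2, 88.4, -1.1]
bar c [ 0.4554 -0.2608  0.065 ] len [0.0416, 0.0733, 0.0428, 0.0707] deg [-129.2, 140.7, 47.4, -40.3]
tin [[0.6312 0.2662 0.065 ]
 [0.6304 0.2982 0.065 ]
 [0.632  0.2342 0.065 ]]
[[ 17.04414789 315.52731591]]
```

Sizes agree with the given ones: box 146×104 mm (yaw about -1.7°), bar 72×42 mm (x axis at about -40°), tin 64 mm across. Going above the bar first.

```bash
python3 -m creep '[0,0,0,0,0,9.2,0.085, 0,0,0,0,0,9.2,0.085, -0.0525,-0.0312,0,0,0,0,0.085, -0.0525,-0.0312,0,0,0,0,0.085, -0.0525,-0.0312,0,0,0,0,0.085, -0.0525,-0.0312,0,0,0,0,0.085, -0.0525,-0.0312,0,0,0,0,0.085, -0.0525,-0.0312,0,0,0,0,0.085, -0.0525,-0.0312,0,0,0,0,0.085, -0.0525,-0.0312,0,0,0,0,0.085]' 40
python3 -m creep '[-0.0525,-0.0312,0.01,0,0,0,0.085, -0.0525,-0.0312,0.01,0,0,0,0.085, -0.0525,-0.0312,0.01,0,0,0,0.085, -0.0525,-0.0312,0.01,0,0,0,0.085, -0.0525,-0.0312,0.01,0,0,0,0.085, 0,0,0.02,0,0,0,0.085, 0,0,0.02,0,0,0,0.085, 0,0,0,0,0,0,0.085, 0,0,0,0,0,0,0.085, 0,0,0,0,0,0,0.085]'
cat >> h.py <<'E'
def go(x,y,z,yaw):
    "tool-frame shift from the measured pose to x,y,z; turn about tool z still needed to bring tool y to yaw (deg)"
    s=get_state();q=R.from_quat(np.roll(s['tool_rot'],-1));M=q.as_matrix()
    print('t',round(float(s['time_s']),2),'pos',np.round(s['eef_pos'],4),'tooly',round(float(np.degrees(np.arctan2(M[1,1],M[0,1]))),2),'tilt z',M[:,2].round(4),'grip',round(float(s['grip_width']),3),'F',np.round(s['contact_force'],1))
    d=np.array([x,y,z])-s['eef_pos']; t=(np.degrees(np.arctan2(M[1,1],M[0,1]))-yaw+180)%360-180
    print('shift now-axes',(M.T@d).round(4),'turn z',round(float(t),2),'shift in turned axes',((q*R.from_rotvec([0,0,np.radians(t)])).as_matrix().T@d).round(4))
E
python3 - <<'E'
from h import *
go(.4554,-.2608,.15,50)
a=snap('top','t1.png')['color'][130:250,280:420];b=snap('side','s1.png')['color'][180:320,180:380]
o=np.zeros((600,800,3),np.uint8)
a=cv2.resize(a,None,fx=2.8,fy=2.8,interpolation=2);b=cv2.resize(b,None,fx=2,fy=2,interpolation=2)
o[:a.shape[0],:a.shape[1]]=a;o[:b.shape[0],395:795]=b
cv2.imwrite('pics/c1.png',o[:340,:,::-1])
E
```

```text
time_s: 1.35
eef_pos: [0.3548, 0.025, 0.2424]
tool_rot: [0.0, 0.342, 0.94, 0.0]
contact_force: [1.5, 0.5, 1.3]
grip_width: 0.999
time_s: 2.6
eef_pos: [0.4559, -0.2614, 0.1533]
tool_rot: [0.001, 0.342, 0.94, -0.0]
contact_force: [-0.0, 1.0, 0.2]
grip_width: 1.0
t 2.6 pos [ 0.4559 -0.2614  0.1533] tooly 50.03 tilt z [ 1.2e-03 -9.0e-04 -1.0e+00] grip 1.0 F [-0.   1.   0.2]
shift now-axes [0.0008 0.0001 0.0033] turn z 0.03 shift in turned axes [0.0008 0.0001 0.0033]
```

View pics/c1.png

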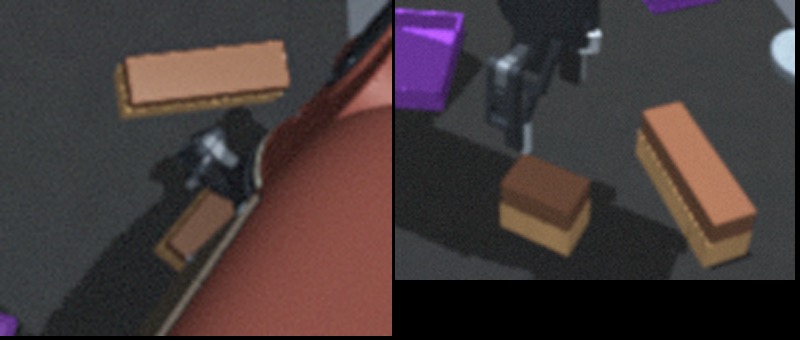

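The side view shows the gripper above the bar, whose top corners lie near crop (502,188), (527,157), (590,178), (570,217). I'll cross-check the bar's position with them.

```bash
python3 - <<'E'
from h import *
im=np.load('pics/s1.png.npz')
P=np.array([(502,188),(527,157),(590,178),(570,217)],float);P=(P-[395,0]+.5)/2-.5+180
W=px2w(im,P,.065);print(W.mean(0).round(4));e=np.roll(W,-1,0)-W
print(np.linalg.norm(e,axis=1).round(4),np.degrees(np.arctan2(e[:,1],e[:,0])).round(1))
# finger tips predicted: 
for k in (1,-1):
    t=np.array([.4559,-.2614,.142+.013])+k*.0425*np.array([.643,.766,0]); print((w2px(im,[t])-180)*2+[395,0])
E
```

```text
[ 0.4575 -0.2656  0.065 ]
[0.0437 0.0642 0.0485 0.0692] [  48.3  -34.3 -125.2  141.4]
[[567.99426339  82.02965765]]
[[519.50983316 144.69317586]]
```

Consistent to within a few mm, well inside the jaw clearance. Descending and gripping.

```bash
python3 -m creep '[0,0,0.02,0,0,0,0.085, 0,0,0.02,0,0,0,0.085, 0,0,0.02,0,0,0,0.085, 0,0,0.02,0,0,0,0.085, 0,0,0.017,0,0,0,0.085, 0,0,0.012,0,0,0,0.085, 0,0,0,0,0,0,0.085, 0,0,0,0,0,0,0.04, 0,0,0,0,0,0,0.03, 0,0,0,0,0,0,0.03]' 40
python3 -m creep '[0,0,0,0,0,0,0.03, 0,0,0,0,0,0,0.03, 0,0,0,0,0,0,0.03, 0,0,0,0,0,0,0.03, 0,0,0,0,0,0,0.03, 0,0,0,0,0,0,0.03, 0,0,-0.02,0,0,0,0.03, 0,0,-0.03,0,0,0,0.03, 0,0,-0.03,0,0,0,0.03, 0,0,-0.01,0,0,0,0.03]'
python3 - <<'E'
from h import *
th=np.radians(-1.7);c=np.array([.5228,.0522])
p=c+np.array([np.sin(-th),np.cos(th)])*(-.0353);print(p,c+np.array([np.sin(-th),np.cos(th)])*.0273)
go(*p,.134,88.3)
a=snap('side','s2.png')['color'][150:330,150:390]
cv2.imwrite('pics/c2.png',cv2.resize(a,None,fx=3,fy=3,interpolation=2)[:,:,::-1])
E
```

```text
time_s: 3.95
eef_pos: [0.4559, -0.2614, 0.0441]
tool_rot: [0.001, 0.342, 0.94, -0.0]
contact_force: [-0.4, 1.7, 5.5]
grip_width: 0.507
time_s: 5.2
eef_pos: [0.4561, -0.2617, 0.1348]
tool_rot: [0.001, 0.342, 0.94, -0.0]
contact_force: [0.1, -0.7, -3.4]
grip_width: 0.506
[0.52175278 0.01691554] [0.52360989 0.07948798]
t 5.2 pos [ 0.4561 -0.2617  0.1348] tooly 50.01 tilt z [ 0.0019 -0.0015 -1.    ] grip 0.506 F [ 0.1 -0.7 -3.4]
shift now-axes [0.1288 0.2557 0.0005] turn z -38.29 shift in turned axes [-0.0574  0.2804  0.0005]
```

View pics/c2.png

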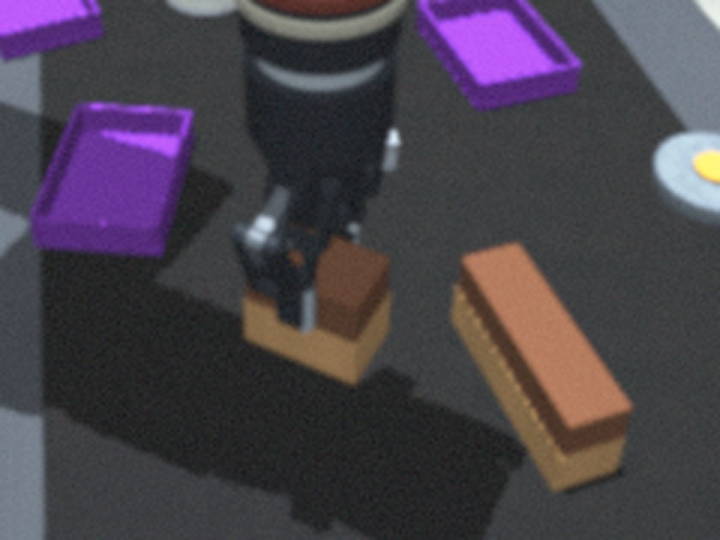

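The bar is held level, with its lower near corners at (245,337) and (355,383). Moving above the right half of the box, then checking the fit.

```bash
python3 - <<'E'
from h import *
im=np.load('pics/s2.png.npz')
P=(np.array([(245,337),(355,383),(391,330)],float)+.5)/3-.5+150
W=px2w(im,P,.0907);d=W[:,:2]-[.4561,-.2617]
x=np.array([np.cos(np.radians(-40)),np.sin(np.radians(-40))]);y=np.array([-x[1],x[0]])
print('bar-frame corner offsets',np.c_[d@x,d@y].round(4))
E
python3 -m creep '[0,0,0,0,0,-9.6,0.03, 0,0,0,0,0,-9.6,0.03, 0,0,0,0,0,-9.6,0.03, 0,0,0,0,0,-9.5,0.03, -0.0115,0.0561,0,0,0,0,0.03, -0.0115,0.0561,0,0,0,0,0.03, -0.0115,0.0561,0,0,0,0,0.03, -0.0115,0.0561,0,0,0,0,0.03, -0.0115,0.0561,0,0,0,0,0.03, 0,0,0,0,0,0,0.03]'
python3 - <<'E'
from h import *
go(.5218,.0169,.134,88.3)
b=snap('side','s3.png')['color'][110:250,190:330]
a=snap('top','t3.png')['color'][130:250,180:300]
o=np.hstack([cv2.resize(a,(400,400),interpolation=2),cv2.resize(b,(400,400),interpolation=2)])
cv2.imwrite('pics/c3.png',o[:,:,::-1])
E
```

```text
bar-frame corner offsets [[-0.0358 -0.0222]
 [ 0.0375 -0.0206]
 [ 0.0382  0.0257]]
time_s: 6.5
eef_pos: [0.5208, 0.0212, 0.132]
tool_rot: [-0.001, 0.012, 1.0, 0.001]
contact_force: [0.1, -1.2, -3.7]
grip_width: 0.508
t 6.5 pos [0.5208 0.0212 0.132 ] tooly 88.61 tilt z [-0.0015  0.001  -1.    ] grip 0.508 F [ 0.1 -1.2 -3.7]
shift now-axes [-0.0011 -0.0043 -0.002 ] turn z 0.31 shift in turned axes [-0.0011 -0.0043 -0.002 ]
```

View pics/c3.png

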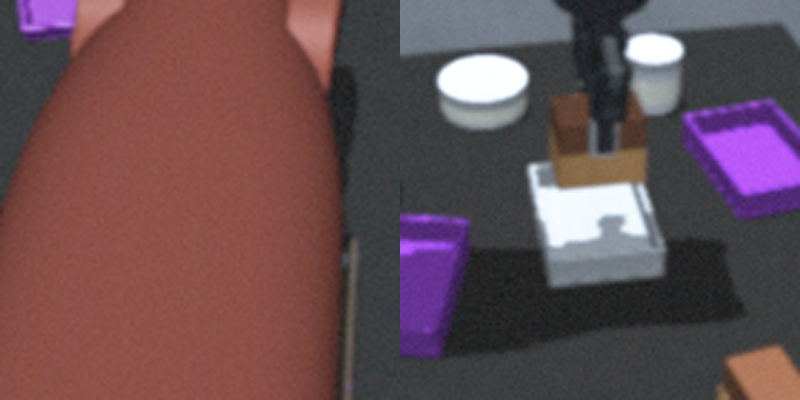

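The bar hangs over the box; the near rim corners read roughly (548,262) and (665,246), the bench corners (549,287) and (664,277). Comparing the box model with the side view.

```bash
python3 - <<'E'
from h import *
im=np.load('pics/s3.png.npz')
th=np.radians(-1.7);Rm=np.array([[np.cos(th),-np.sin(th)],[np.sin(th),np.cos(th)]])
def B(x,y,z): return np.r_[Rm@[x,y]+[.5228,.0522],z]
pts=[B(-.05,-.072,.03),B(.05,-.072,.03),B(-.05,-.072,0),B(.05,-.072,0),B(-.05,.072,.03)]
s=400/140
print((((w2px(im,pts)-[190,110])+.5)*s-.5+[400,0]).round(0))
P=np.array([(548,262),(665,246),(549,287),(664,277),(528,163)],float);Q=(P-[400,0]+.5)/s-.5+[190,110]
for q,z,p in zip(Q,[.03,.03,0,0,.03],pts): print((px2w(im,q,z)[0]-p).round(4))
# bar bottom near corners (557,187),(646,183) 
for p in [(557,187),(646,183)]:
    q=(np.array(p,float)-[400,0]+.5)/s-.5+[190,110]; print(px2w(im,q,.0879)-[.5208,.0212,0])
E
```

```text
[[546. 261.]
 [662. 249.]
 [547. 287.]
 [660. 276.]
 [526. 165.]]
[ 0.0011 -0.0018  0.    ]
[0.0038 0.0039 0.    ]
[0.0019 0.0003 0.    ]
[ 0.0031 -0.0021  0.    ]
[0.0025 0.0028 0.    ]
[[-0.03626179 -0.01515406  0.0879    ]]
[[ 0.0379579  -0.02302802  0.0879    ]]
```

Box and bar models match the side view to 2–3 mm. Centring slightly and lowering to just above the floor.

```bash
python3 -m creep '[-0.002,-0.0043,0,0,0,0.3,0.03, 0,0,0.015,0,0,0,0.03, 0,0,0.02,0,0,0,0.03, 0,0,0.02,0,0,0,0.03, 0,0,0.012,0,0,0,0.03, 0,0,0.006,0,0,0,0.03, 0,0,0.003,0,0,0,0.03, 0,0,0,0,0,0,0.03, 0,0,0,0,0,0,0.03, 0,0,0,0,0,0,0.03]'
python3 - <<'E'
from h import *
go(.5225,.0169,.048,88.3)
E
```

```text
time_s: 7.85
eef_pos: [0.5234, 0.0131, 0.0577]
tool_rot: [0.0, 0.017, 1.0, -0.0]
contact_force: [0.0, 0.6, -2.1]
grip_width: 0.51
t 7.85 pos [0.5234 0.0131 0.0577] tooly 88.02 tilt z [ 8.e-04 -1.e-04 -1.e+00] grip 0.51 F [ 0.   0.6 -2.1]
shift now-axes [0.001  0.0037 0.0097] turn z -0.28 shift in turned axes [0.001  0.0037 0.0097]
```

```bash
python3 -m creep '[0.001,0.0037,0,0,0,-0.3,0.03, 0,0,0,0,0,0,0.03, 0,0,0.003,0,0,0,0.03, 0,0,0.002,0,0,0,0.03, 0,0,0.0015,0,0,0,0.03, 0,0,0.0015,0,0,0,0.03, 0,0,0.001,0,0,0,0.03, 0,0,0.0005,0,0,0,0.03, 0,0,0,0,0,0,0.03, 0,0,0,0,0,0,0.03]'
python3 - <<'E'
from h import *
go(.5225,.0169,.048,88.3)
E
```

```text
time_s: 9.1
eef_pos: [0.5222, 0.0168, 0.048]
tool_rot: [0.0, 0.015, 1.0, -0.0]
contact_force: [-3.1, 0.6, 5.2]
grip_width: 0.506
t 9.1 pos [0.5222 0.0168 0.048 ] tooly 88.31 tilt z [ 1.e-04 -1.e-04 -1.e+00] grip 0.506 F [-3.1  0.6  5.2]
shift now-axes [-0.0003  0.0001  0.    ] turn z 0.01 shift in turned axes [-0.0003  0.0001  0.    ]
```

Bar is standing on the floor (z 0.048, about 5 N). Releasing and rising.

```bash
python3 -m creep '[0,0,0,0,0,0,0.055, 0,0,0,0,0,0,0.065, 0,0,0,0,0,0,0.075, 0,0,0,0,0,0,0.08, 0,0,0,0,0,0,0.085, 0,0,-0.01,0,0,0,0.085, 0,0,-0.03,0,0,0,0.085, 0,0,-0.04,0,0,0,0.085, 0,0,-0.03,0,0,0,0.085, 0,0,0,0,0,0,0.085]'
python3 - <<'E'
from h import *
go(.632,.266,.158,0)
b=snap('side','s4.png')['color'][110:250,190:330]
cv2.imwrite('pics/c4.png',cv2.resize(b,(560,560),interpolation=2)[:,:,::-1])
E
```

```text
time_s: 10.35
eef_pos: [0.5239, 0.0167, 0.1607]
tool_rot: [0.003, 0.015, 1.0, -0.0]
contact_force: [-0.3, 0.2, -0.1]
grip_width: 0.994
t 10.35 pos [0.5239 0.0167 0.1607] tooly 88.32 tilt z [ 5.e-03 -6.e-04 -1.e+00] grip 0.994 F [-0.3  0.2 -0.1]
shift now-axes [-0.1007  0.2524  0.0031] turn z 88.32 shift in turned axes [0.2493 0.1081 0.0031]
```

View pics/c4.png

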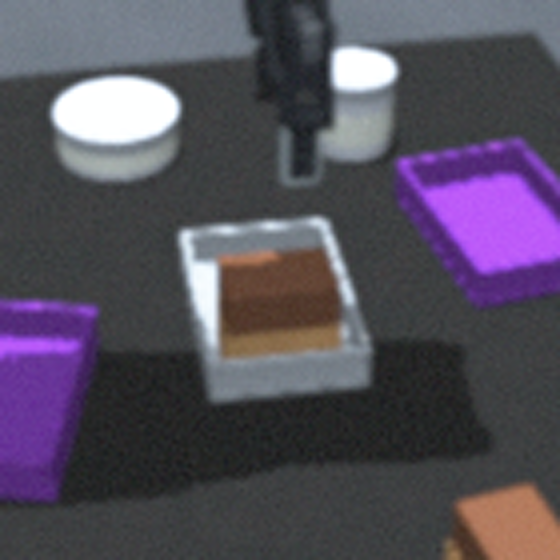

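The bar stands upright in the end of the box (picture (280,305)), clear of the walls. Now the tin.

```bash
python3 -m creep '[0,0,0,0,0,9.8,0.085, 0,0,0,0,0,9.8,0.085, 0,0,0,0,0,9.8,0.085, 0,0,0,0,0,9.8,0.085, 0,0,0,0,0,9.8,0.085, 0,0,0,0,0,9.8,0.085, 0,0,0,0,0,9.8,0.085, 0,0,0,0,0,9.8,0.085, 0,0,0,0,0,9.9,0.085, 0,0,0,0,0,0,0.085]'
python3 -m creep '[0.0499,0.0216,0,0,0,0,0.085, 0.0499,0.0216,0,0,0,0,0.085, 0.0499,0.0216,0,0,0,0,0.085, 0.0499,0.0216,0,0,0,0,0.085, 0.0499,0.0216,0,0,0,0,0.085, 0,0,0,0,0,0,0.085, 0,0,0,0,0,0,0.085, 0,0,0,0,0,0,0.085, 0,0,0,0,0,0,0.085, 0,0,0,0,0,0,0.085]'
python3 - <<'E'
from h import *
go(.632,.266,.045,0)
im=snap('side','s5.png');b=im['color'][80:200,210:350]
# model overlay: lid circle at estimate
o=cv2.resize(b,None,fx=4,fy=4,interpolation=2)[:,:,::-1].copy()
t=np.linspace(0,2*np.pi,60)
for z in(.065,0):
    p=w2px(im,np.c_[.6312+.03*np.cos(t),.2662+.03*np.sin(t),0*t+z])
    for q in p: cv2.circle(o,tuple(np.int32((q-[210,80]+.5)*4)),0,(0,0,255),2)
cv2.imwrite('pics/c5.png',o)
E
```

```text
time_s: 11.65
eef_pos: [0.5215, 0.0169, 0.1569]
tool_rot: [-0.001, 0.707, 0.708, -0.001]
contact_force: [-0.0, 0.1, -1.1]
grip_width: 0.999
time_s: 12.9
eef_pos: [0.6302, 0.2658, 0.1581]
tool_rot: [0.0, 0.707, 0.707, 0.0]
contact_force: [-0.5, -0.0, 0.1]
grip_width: 0.992
t 12.9 pos [0.6302 0.2658 0.1581] tooly -0.02 tilt z [ 3.e-04  1.e-04 -1.e+00] grip 0.992 F [-0.5 -0.   0.1]
shift now-axes [0.0002 0.0018 0.1131] turn z -0.02 shift in turned axes [0.0002 0.0018 0.1131]
```

View pics/c5.png

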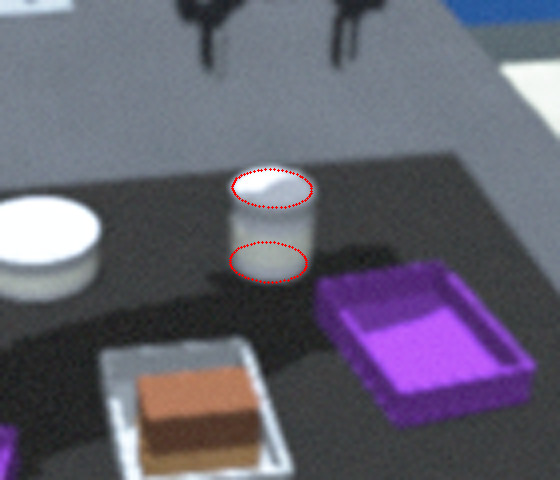

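The predicted tin outline fits (about 1 mm off in x). The finger gap straddles it; descending and gripping.

```bash
python3 -m creep '[0,0.002,0.02,0,0,0,0.085, 0,0,0.025,0,0,0,0.085, 0,0,0.025,0,0,0,0.085, 0,0,0.02,0,0,0,0.085, 0,0,0.015,0,0,0,0.085, 0,0,0.008,0,0,0,0.085, 0,0,0,0,0,0,0.085, 0,0,0,0,0,0,0.06, 0,0,0,0,0,0,0.045, 0,0,0,0,0,0,0.045]' 40
python3 -m creep '[0,0,0,0,0,0,0.045, 0,0,0,0,0,0,0.045, 0,0,0,0,0,0,0.045, 0,0,0,0,0,0,0.045, 0,0,-0.01,0,0,0,0.045, 0,0,-0.025,0,0,0,0.045, 0,0,-0.025,0,0,0,0.045, 0,0,-0.025,0,0,0,0.045, 0,0,-0.02,0,0,0,0.045, 0,0,0,0,0,0,0.045]'
python3 - <<'E'
from h import *
go(.5241,.080,.15,-1.7)
im=snap('side','s6.png');b=im['color'][60:200,190:360]
cv2.imwrite('pics/c6.png',cv2.resize(b,None,fx=4,fy=4,interpolation=2)[:,:,::-1])
E
```

```text
time_s: 14.2
eef_pos: [0.6327, 0.2666, 0.046]
tool_rot: [0.0, 0.707, 0.707, 0.001]
contact_force: [-0.8, 1.2, 6.3]
grip_width: 0.692
time_s: 15.45
eef_pos: [0.6331, 0.2667, 0.1517]
tool_rot: [0.001, 0.707, 0.707, 0.001]
contact_force: [-0.4, -0.0, -1.7]
grip_width: 0.687
t 15.45 pos [0.6331 0.2667 0.1517] tooly 0.01 tilt z [ 3.1e-03  9.0e-04 -1.0e+00] grip 0.687 F [-0.4 -0.  -1.7]
shift now-axes [-0.1867 -0.1091  0.0012] turn z 1.71 shift in turned axes [-0.1899 -0.1035  0.0012]
```

View pics/c6.png

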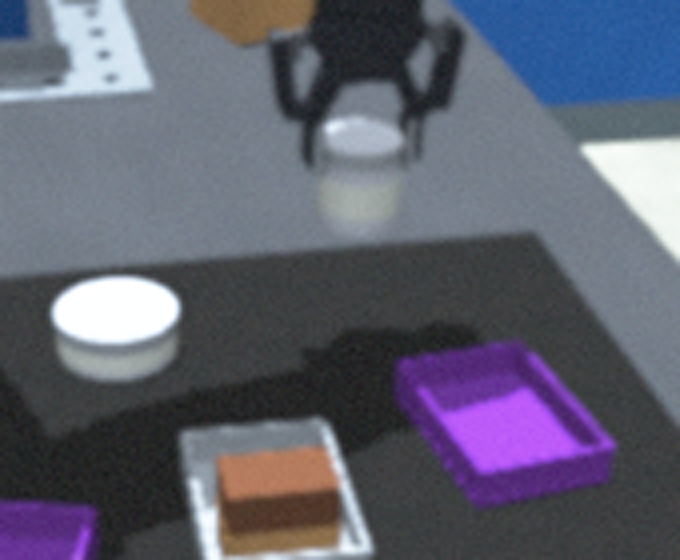

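The tin is held upright at about (360,170). Moving it above the free half of the box.

```bash
python3 -m creep '[0,0,0,0,0,1.7,0.045, -0.0380,-0.0207,0,0,0,0,0.045, -0.0380,-0.0207,0,0,0,0,0.045, -0.0380,-0.0207,0,0,0,0,0.045, -0.0380,-0.0207,0,0,0,0,0.045, -0.0380,-0.0207,0,0,0,0,0.045, 0,0,0,0,0,0,0.045, 0,0,0,0,0,0,0.045, 0,0,0,0,0,0,0.045, 0,0,0,0,0,0,0.045]'
python3 - <<'E'
from h import *
go(.5241,.080,.15,-1.7)
im=snap('side','s7.png');b=im['color'][90:230,180:350]
o=cv2.resize(b,None,fx=4,fy=4,interpolation=2)[:,:,::-1].copy()
s=get_state();e=np.array(s['eef_pos']);t=np.linspace(0,2*np.pi,80)
def dr(P,c):
    for q in w2px(im,P): cv2.circle(o,tuple(np.int32((q-[180,90]+.5)*4)),0,c,2)
for z in(e[2]-.046,e[2]+.019): dr(np.c_[e[0]+.03*np.cos(t),e[1]+.03*np.sin(t),0*t+z],(0,0,255))
th=np.radians(-1.7);Rm=np.array([[np.cos(th),-np.sin(th)],[np.sin(th),np.cos(th)]])
def rect(w,h,yo,z,c):
    k=np.array([(-w,-h),(w,-h),(w,h),(-w,h),(-w,-h)])/2.; P=np.vstack([np.linspace(k[i],k[i+1],25) for i in range(4)])+[0,yo]
    dr(np.c_[P@Rm.T+[.5238,.0522],np.full(len(P),z)],c)
rect(.1,.144,0,.03,(0,160,0)); rect(.072,.044,-.0353,.069,(255,0,0))
cv2.imwrite('pics/c7.png',o)
E
```

```text
time_s: 16.75
eef_pos: [0.5233, 0.0802, 0.1495]
tool_rot: [-0.0, 0.717, 0.697, -0.0]
contact_force: [-1.0, 0.1, -2.2]
grip_width: 0.692
t 16.75 pos [0.5233 0.0802 0.1495] tooly -1.64 tilt z [-2.e-04  1.e-04 -1.e+00] grip 0.692 F [-1.   0.1 -2.2]
shift now-axes [-0.0001  0.0008 -0.0005] turn z 0.06 shift in turned axes [-0.0001  0.0008 -0.0005]
```

View pics/c7.png

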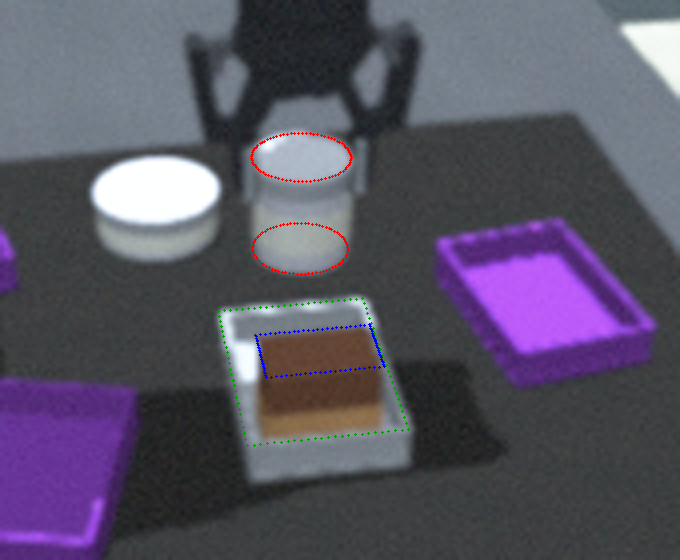

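The overlays of tin, rim and bar fit the picture: the tin is centred, and the gap to the bar is free. Lowering.

```bash
python3 -m creep '[0,0.0008,0.015,0,0,0,0.045, 0,0,0.02,0,0,0,0.045, 0,0,0.02,0,0,0,0.045, 0,0,0.018,0,0,0,0.045, 0,0,0.01,0,0,0,0.045, 0,0,0.006,0,0,0,0.045, 0,0,0.002,0,0,0,0.045, 0,0,0,0,0,0,0.045, 0,0,0,0,0,0,0.045, 0,0,0,0,0,0,0.045]'
python3 - <<'E'
from h import *
go(.5241,.080,.050,-1.7)
E
```

```text
time_s: 18.05
eef_pos: [0.5241, 0.0795, 0.0591]
tool_rot: [0.0, 0.717, 0.697, 0.0]
contact_force: [-0.2, -0.0, -1.6]
grip_width: 0.695
t 18.05 pos [0.5241 0.0795 0.0591] tooly -1.69 tilt z [ 7.e-04 -0.e+00 -1.e+00] grip 0.695 F [-0.2 -0.  -1.6]
shift now-axes [ 0.0005 -0.      0.0091] turn z 0.01 shift in turned axes [ 0.0005 -0.      0.0091]
```

```bash
python3 -m creep '[0,0,0.003,0,0,0,0.045, 0,0,0.002,0,0,0,0.045, 0,0,0.0015,0,0,0,0.045, 0,0,0.001,0,0,0,0.045, 0,0,0.001,0,0,0,0.045, 0,0,0.0006,0,0,0,0.045, 0,0,0,0,0,0,0.045, 0,0,0,0,0,0,0.045, 0,0,0,0,0,0,0.045, 0,0,0,0,0,0,0.045]'
python3 - <<'E'
from h import *
go(.5241,.080,.050,-1.7)
E
```

```text
time_s: 19.3
eef_pos: [0.5239, 0.0795, 0.0499]
tool_rot: [0.0, 0.717, 0.697, 0.0]
contact_force: [-2.7, -0.7, 5.1]
grip_width: 0.687
t 19.3 pos [0.5239 0.0795 0.0499] tooly -1.69 tilt z [ 1.e-04 -0.e+00 -1.e+00] grip 0.687 F [-2.7 -0.7  5.1]
shift now-axes [ 0.0005  0.0002 -0.0001] turn z 0.01 shift in turned axes [ 0.0005  0.0002 -0.0001]
```

Contact at z 0.050, as expected, with 5 N. Releasing and rising straight up.

```bash
python3 -m creep '[0,0,0,0,0,0,0.065, 0,0,0,0,0,0,0.072, 0,0,0,0,0,0,0.08, 0,0,0,0,0,0,0.085, 0,0,0,0,0,0,0.085, 0,0,-0.01,0,0,0,0.085, 0,0,-0.03,0,0,0,0.085, 0,0,-0.04,0,0,0,0.085, 0,0,-0.04,0,0,0,0.085, 0,0,-0.03,0,0,0,0.085]'
python3 -m creep '[0,0,-0.04,0,0,0,0.085, 0,0,-0.04,0,0,0,0.085, 0.04,0,-0.02,0,0,0,0.085, 0.05,0,0,0,0,0,0.085, 0.05,0,0,0,0,0,0.085, 0.05,0,0,0,0,0,0.085, 0.05,0,0,0,0,0,0.085, 0,0,0,0,0,0,0.085, 0,0,0,0,0,0,0.085, 0,0,0,0,0,0,0.085]'
python3 - <<'E'
from h import *
go(.5241,.080,.050,-1.7)
b=snap('side','s8.png')['color'][120:230,200:310]
a=snap('top','t8.png')['color'][130:230,190:290]
cv2.imwrite('pics/c8.png',np.hstack([cv2.resize(a,(400,400),interpolation=2),cv2.resize(b,(400,400),interpolation=2)])[:,:,::-1])
E
```

```text
time_s: 20.55
eef_pos: [0.5243, 0.0795, 0.2023]
tool_rot: [0.001, 0.717, 0.697, 0.001]
contact_force: [1.4, 0.5, -0.4]
grip_width: 0.993
time_s: 21.8
eef_pos: [0.5311, 0.3183, 0.3001]
tool_rot: [0.0, 0.718, 0.696, 0.0]
contact_force: [-0.7, 0.1, 0.2]
grip_width: 0.995
t 21.8 pos [0.5311 0.3183 0.3001] tooly -1.76 tilt z [ 3.e-04 -1.e-04 -1.e+00] grip 0.995 F [-0.7  0.1  0.2]
shift now-axes [-0.2384  0.0003  0.2502] turn z -0.06 shift in turned axes [-2.384e-01  1.000e-04  2.502e-01]
```

View pics/c8.png

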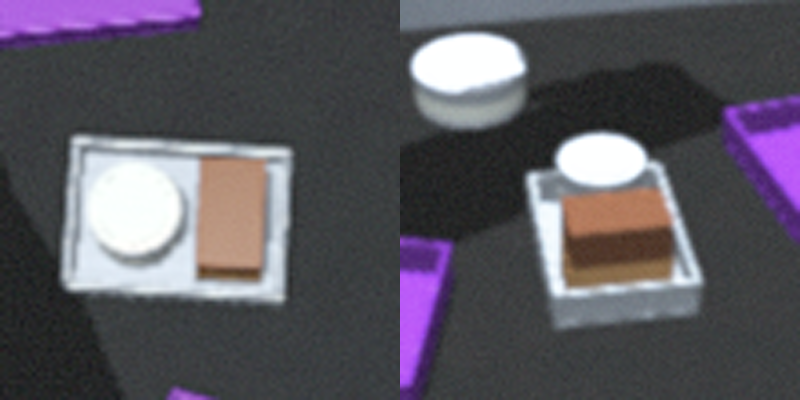

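The top view shows the tin (135,210) and the bar (232,218) side by side inside the box, upright and clear of the walls and each other; the side view agrees. Handing in.

```bash
python3 -c "from station import finish_job; print(finish_job())"
```

```text
the job is handed in; nothing more can be done
None
```

The short bar and the slim tin now stand upright, side by side, on the floor of the steel box. I set down the bar first, gripped across its 44 mm sides, and then the tin, gripped along the box's x so no finger entered the gap between them.

- **Setting down:** each piece was lowered until it met the floor at the expected height, with about 5 N at contact, and then released.
- **Last pictures:** the top and side views show both pieces upright, clear of each other and of the walls. The look-alikes and the wheel were not touched.
- **Robot:** it finished at 21.8 s, with the gripper open and well away from the box. Contact forces read at the end of each move stayed under 10 N.
- **Disagreements:** the two cameras differed by 2–3 mm in x on the box and by up to about 5 mm on the bar, within the 10 mm clearances. I took no picture after the hand-in, and it reports no verdict.

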